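# Index the bronze on its turntable and set the brake

### The arm

A 6-joint arm with a two-finger parallel gripper is mounted at the origin on the work surface. World frame = base frame: x ahead of the robot, y to its left, z up, the work surface at z = 0. Lengths are in m, angles in rad, forces in N, time in s.
With the tool pointing down it reaches from about 0.425 to 0.95 m from the base axis. Payload 3.5 kg.
Tool frame: the origin (TCP) lies at the very end of the fingers, on their centre line; the grasp point (between the pads) lies 19 mm behind it (ctrl.pinch_z is the distance from the TCP to the grasp point, in m); z points along the fingers, y is the line along which they close (so a half turn about z gives the same grasp; the last joint's range is limited). The gripper opens to 85 mm and grips with 20 to 120 N. Pads are 22 mm wide; open, the fingers measure 114 mm over their backs; the gripper's body (76 mm by 85 mm) begins 54 mm behind the grasp point. The pads swing forward as they close: fully open they stand 13 mm farther back than shut.
Start: joints at [-1.366, 0.286, 1.577, -0, 1.279, -0.15], TCP at [0.235, -0.633, 0.231] pointing down, gripper open.
Joint ranges: [-2.77, 2.77], [-0.9, 2.22], [0.21, 2.48], [-1.53, 4.67], [0.24, 2.81], [-2.84, 2.84]. Speed limits (rad/s): [2.79, 2.79, 3.14, 3.14, 3.14, 3.14].

### API

Orientations are given as a unit quaternion [x, y, z, w].
In Python, from plant import ctrl gives the robot as it stands. The module is installed in compiled form; this text tells all that it offers.
- The arm moves only by the shell command python3 -m crank 'ROWS' [OPENING] [FORCE]. ROWS is JSON, a list of rows, each a list of 6 numbers: the shift along the tool's x, y, z in cm, then the turn, a rotation vector about the tool's x, y, z in rad. In form: [[tx, ty, tz, rx, ry, rz], ...]. A call has 1 to 10 rows; each row is the pose to reach, as a shift and turn from the pose commanded when the call began, along the tool's axes at that moment; what a row does not reach only later rows make up. A row lasts 1/10 s, in which the tool goes at most 50 mm and 8.59 degrees, less where a joint would pass 70% of its speed; a pose out of reach is approached as far as the arm can. A call with a gripper value outside its range is refused whole. OPENING is the opening, from 0 (shut) to 1 (fully open), set as the call begins (- or left out, the last holds). The fingers move at their own pace and stop on an object; FORCE is the grip in N (left out, the last holds). Time passes only in rows, so rows that repeat a pose let the fingers close. It gives the time, the measured TCP pose, the force, the opening and the grip force at its end, in the units of the state.
- ctrl.get_state(): the state, without advancing time (a new reading comes with each control period).
- ctrl.read_camera(name): name is "scene" or "top" or "wrist"; returns (picture, depth): 400x640x3 uint8, blue, green, red; 400x640 float32, m along the optical axis (not along the pixel's ray), 0 where there is no reading.
- ctrl.camera_info(name): a dict with "K" (3x3 intrinsics, pixels), "origin" and "orientation" of the camera in the world. Camera axes: x right, y down, z forward; pixel columns grow to the right and rows downward; lengths in m; the calibration is good to about 2 mm. A picture is of the moment at which its call begins: read the wrist's pose just before it. camera_info takes no time and is no camera call; for the wrist camera it gives the pose at the moment of the call.
- ctrl.sign_off(): hands the job in; it is judged then, once.
The state is a dict: "time": time; "qpos": joint angles; "dq": joint speeds; "joint_efforts": joint torques, N m; "eef_pos": TCP position; "tcp_rot": TCP orientation; "contact_force": force on the tool from outside, world axes, zero at the start; "wrist_torque": the same for the moment, N m; "opening": opening from 0.0 (shut) to 1.0 (fully open); "finger_force": force on a finger pad.
Only numpy, scipy, OpenCV 4.12 (cv2) and the standard library are available. Lean on these libraries where they do the work, as an engineer would, in place of code of your own. Each camera call takes 0.05 s, during which the arm holds its last target. There are 200 camera calls.

### The job

The little bronze bowl on the turntable is to be brought round for the next stretch of engraving: with a fingertip, push on the turntable's arms until the pointed arm points straight at the upright index post. Then, and only then, push the black brake knob beside the stand clockwise until its lever is fully home against its stop, with the pointer still on the post. Only push, lift nothing, do not touch the bowl, which just rides along on the turntable, and leave the other things on the bench as they are.

Things in the scene. Friction and masses are not known exactly. Their poses are not given: they have to be found in the camera images.
- stand: fixed turntable stand of dark steel, round base 170 mm across. Origin: on the bench, on the turntable's vertical axis; z up. Its x axis points at the index post, a steel post 12 mm thick with an 18 mm ball on top, 89 mm tall, 190 mm from the axis, on a 30 mm wide, 12 mm high foot bar.
- turntable (a joint): angle of the turntable about the stand's vertical axis, rad, grows anticlockwise seen from above, no stops; at 0 and every whole turn (6.283) the pointed arm points at the index post; either way round will do. Disc 170 mm across, cork top 49 mm above the bench. It turns stiffly (0.12 N m, about 1 N at an arm) and stays where it is left.
- pointer_tip (a point): tip of the pointed arm, 170 mm from the axis, 66 mm up. Four round steel arms, 14 mm thick, 90 degrees apart, stand out from the disc; from 100 to 145 mm from the axis they are level, centre 66 mm above the bench (further in they slope down to the disc). Three end in a 24 mm ball centred 150 mm from the axis; the fourth, the pointer, ends in a cone 30 mm wide tapering to this tip.
- index_mark (a point): the spot just before the index post, 170 mm from the axis, 66 mm above the bench, where the pointer tip must come to
- brake (a joint): angle of the brake lever, rad: 0 fully open, 0.8 fully home on its stop; grows clockwise seen from above; starts at 0 to 0.2; needs about 0.6 N at the knob, stays where left. A flat bar, top 24 mm above the bench, on a vertical pin 95 mm from the turntable's axis, 100 degrees clockwise from the index post. At mid swing (0.4) it points straight outward from that axis.
- brake_knob (a point): the black round knob, 18 mm thick, upright on the lever's free end, 105 mm from the lever's pin; the knob reaches from 16 to 50 mm above the bench, this point is on its axis 32 mm above the bench
- bowl: loose green-black bronze bowl, 100 mm across, 62 mm tall with its two lugs, on three short legs, standing free in the middle of the turntable. Origin: centre of its underside. 0.6 kg. Not to be touched.
- jar: bystander: loose jar 54 mm across, 70 mm tall, origin under its centre
- wax: bystander: loose yellow wax block 70 x 45 x 28 mm, origin under its centre
- mug: bystander: loose white mug 76 mm across, 85 mm tall, origin under its centre
- brush: bystander: loose brush 190 mm long, lying
- graver: bystander: loose graver with a wooden handle, 170 mm long, lying
- fragment: bystander: loose bronze fragment about 80 x 45 x 22 mm, origin under it
- glue: bystander: loose bottle 46 mm across, 110 mm tall, origin under its centre

How it is judged:
On the way, in this order (a step that is already met when the one before it is completed fails the run):
1. the pointed arm rests at the index post (tip within 10 mm of the mark) while the brake is still open (horizontal distance between pointer_tip and index_mark below 0.01 m and velocity of joint turntable between -0.05 and 0.05 rad/s and value of joint brake below 0.35 rad), for 0.2 s.
2. the brake lever is pushed home with the pointer still at the post (horizontal distance between pointer_tip and index_mark below 0.01 m and value of joint brake above 0.72 rad), for 0.2 s.
At the end, for the whole second after the job is handed in: the pointer tip is within 10 mm of the mark before the index post and at rest, the brake lever is at 0.72 rad or more (stop at 0.8), and the bowl stands on the middle of the turntable (within 20 mm of its axis) (all of step 2 and velocity of joint turntable between -0.05 and 0.05 rad/s and horizontal distance between bowl and stand below 0.02 m and height (world z) of bowl between 0.04 and 0.06 m and linear speed of bowl below 0.03 m/s); the robot touches nothing.
It fails at once if the brake is pushed on while the pointer is off the post, or the pointer leaves the post once braked (value of joint brake above 0.5 rad and horizontal distance between pointer_tip and index_mark above 0.015 m).
It fails at once if the bowl is touched by the robot (contact force between any of the fingers, the arm and bowl above 0.5 N).
It fails at once if the bowl is lifted, tipped or pushed off the middle of the turntable (height (world z) of bowl above 0.06 m or angle between bowl's own z axis and vertical above 0.2 rad or horizontal distance between bowl and stand above 0.02 m).
It fails at once if a bystander is moved by more than 20 mm (distance of any of jar, wax, mug, brush, graver, fragment, glue from where it was at the start of the episode above 0.02 m).
It also fails if it takes over 61 s, if anything falls off the work surface, if the arm or the gripper's body presses on something with over 40 N, if the wrist force passes 120 N, or if a joint passes its speed limit or range.

## Working session

There is one attempt and no reset: what is moved stays moved. The work goes in short steps, Python scripts to look and compute and a shell command to move; the robot and the scene stay as the last step left them, time stands still between calls to the robot, and variables do not carry over. Pictures are saved under pics/ and viewed, at most 10 in all, crops included, and the job is handed in when it is done.

```bash
mkdir -p pics; cat > h.py <<'E'
import numpy as np, cv2
from plant import ctrl
from scipy.spatial.transform import Rotation as R
def cam(n):
    i=ctrl.camera_info(n); p,d=ctrl.read_camera(n)
    o=np.array(i["orientation"]); M=R.from_quat(o).as_matrix() if o.size==4 else o.reshape(3,3)
    return p,d,np.array(i["K"]),np.array(i["origin"]),M
def cloud(d,K,o,M):
    v,u=np.mgrid[:d.shape[0],:d.shape[1]]
    c=np.stack([(u-K[0,2])/K[0,0]*d,(v-K[1,2])/K[1,1]*d,d],-1)
    return c@M.T+o
def proj(P,K,o,M):
    c=(np.atleast_2d(P)-o)@M; q=c@K.T; return q[:,:2]/q[:,2:]
E
python3 - <<'E'
from h import *
for n in("scene","top"):
    p,d,K,o,M=cam(n); cv2.imwrite(f"pics/{n}0.png",p); np.savez(f"{n}0.npz",p=p,d=d,K=K,o=o,M=M); print(n,o,K[0,0],M.round(2).tolist(),(d>0).mean())
s=ctrl.get_state();print(s["time"],s["tcp_rot"],s["eef_pos"],ctrl.pinch_z)
E
```

```text
scene [ 1.49087952 -0.22230645  1.1362832 ] 426.63435843402584 [[0.18, 0.73, -0.65], [0.98, -0.13, 0.12], [0.01, -0.67, -0.75]] 0.99613671875
top [ 0.38719583 -0.03939266  1.41553948] 514.8844025175217 [[0.0, -0.99, 0.14], [-1.0, -0.01, -0.01], [0.01, -0.14, -0.99]] 0.9961171875
0.1 [ 9.84304127e-01  1.76477195e-01 -2.14255749e-05 -1.08854828e-03] [ 0.23440773 -0.63234697  0.23003037] 0.0187
```

View pics/top0.png

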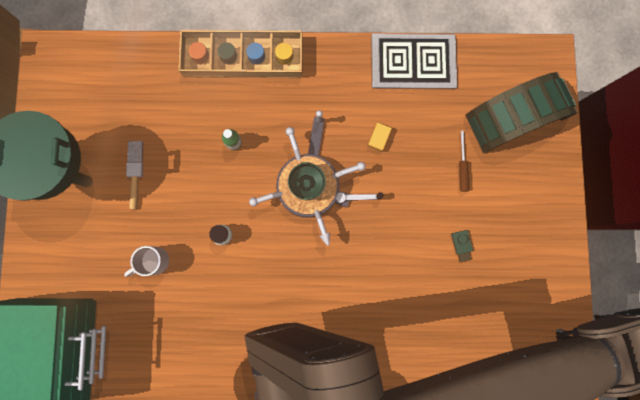

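View pics/scene0.png

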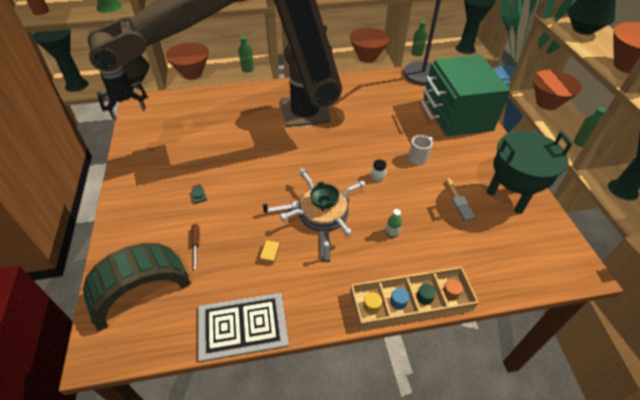

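The top view shows the stand at about (307,185), the index post at (318,115), the pointer cone at (325,240) and the brake knob at (380,196). The turntable needs roughly a half turn.

```bash
python3 - <<'E'
from h import *
f=np.load("top0.npz");p,d,K,o,M=[f[k] for k in("p","d","K","o","M")]
P=cloud(d,K,o,M);g=np.zeros(d.shape,bool);g[95:260,235:400]=1
print("bench z",np.median(P[150:170,400:440,2]))
hsv=cv2.cvtColor(p,cv2.COLOR_BGR2HSV)
# cork disc rim fit: points z .04-.055 
m=g&(P[...,2]>.043)&(P[...,2]<.054);q=P[m]
c=np.median(q[:,:2],0)
for _ in range(5):
    q2=q[np.hypot(*(q[:,:2]-c).T)<.095]
    (x,y),r=cv2.minEnclosingCircle(((q2[:,:2])*1000).astype(np.float32)); c=np.array([x,y])/1000
print("disc",c,r)
# things higher than 0.055 outside radius .09
m=(g&(P[...,2]>.055)&(np.hypot(P[...,0]-c[0],P[...,1]-c[1])>.1)).astype(np.uint8)
n,l,s,ce=cv2.connectedComponentsWithStats(m)
for i in range(1,n):
    q=P[l==i]; 
    if len(q)<4: continue
    e=q[:,:2]-c; a=np.degrees(np.arctan2(e[:,1].mean(),e[:,0].mean())); print(ce[i].round(),len(q),"ang",a.round(1),"rmax",np.hypot(*e.T).max().round(3),"zmax",q[:,2].max().round(3),"mean",q.mean(0).round(3))
# dark knob
m=g&(hsv[...,2]<60)&(P[...,2]>.03)&(np.hypot(P[...,0]-c[0],P[...,1]-c[1])>.12)
q=P[m];print("knob",len(q),q.mean(0),q.max(0),q.min(0))
cv2.imwrite("pics/topz.png",cv2.resize(p[95:260,235:400],(594,594),interpolation=cv2.INTER_CUBIC))
for n,(u,v) in dict(jar=(220,235),wax=(380,137),glue=(231,139),frag=(462,245),graver=(464,160)).items(): print(n,P[v,u].round(3))
E
```

```text
bench z -0.001212181408493218
disc [ 0.57347284 -0.02931756] 85.6506118774414
[319. 114.] 41 ang -9.2 rmax 0.196 zmax 0.091 mean [ 0.759 -0.059  0.081]
[292. 137.] 135 ang 18.9 rmax 0.187 zmax 1.416 mean [0.696 0.013 0.082]
[236. 138.] 51 ang 57.3 rmax 0.239 zmax 0.082 mean [0.696 0.161 0.069]
[355. 168.] 136 ang -72.3 rmax 0.187 zmax 1.416 mean [ 0.613 -0.155  0.082]
[260. 200.] 143 ang 110.5 rmax 0.187 zmax 1.416 mean [0.528 0.094 0.09 ]
[324. 232.] 162 ang -161.3 rmax 0.187 zmax 1.416 mean [ 0.445 -0.073  0.08 ]<stdin>:22: RuntimeWarning: Mean of empty slice.
  ret = um.true_divide(
Traceback (most recent call last):
ValueError: zero-size array to reduction operation maximum which has no identity
```

The stand axis is at (0.573,-0.029) with disc radius 85.7 mm. The post measures r≈0.19, z 0.09 at -9°, which matches the given sizes. I'll push the -71° arm anticlockwise by about 152°, so next I work out the shifts.

```bash
cat >> h.py <<'E'
C=np.array([.5735,-.0293])
def shifts(pts):
    s=ctrl.get_state();T=R.from_quat(s["tcp_rot"]).as_matrix()
    for p in pts: print(np.round(p,3),"->",np.round((np.array(p)-s["eef_pos"])@T*100,1))
def pol(r,a,z): return [C[0]+r*np.cos(np.radians(a)),C[1]+r*np.sin(np.radians(a)),z]
E
python3 - <<'E'
from h import *
f=np.load("top0.npz");p,d,K,o,M=[f[k] for k in("p","d","K","o","M")]
P=cloud(d,K,o,M);rr=np.hypot(P[...,0]-C[0],P[...,1]-C[1]);aa=np.degrees(np.arctan2(P[...,1]-C[1],P[...,0]-C[0]))
m=(rr>.1)&(rr<.14)&(P[...,2]>.062)&(P[...,2]<.08)
for k in(19,-71,109,-161):
    w=m&(abs((aa-k+180)%360-180)<12);print(k,w.sum(),np.median((aa[w]-k+180)%360-180)+k)
w=(rr>.17)&(rr<.26)&(abs(aa+95)<20)&(P[...,2]>.025)&(P[...,2]<.06)
q=P[w];print("knob",w.sum(),q.mean(0),q.max(0),q.min(0))
shifts([pol(.125,-95,.231),pol(.125,-95,.055)])
E
```

```text
19 76 18.738300628996996
-71 76 -71.83220586416414
109 81 109.32288587354427
-161 82 -161.0479309594607
knob 48 [ 0.54445685 -0.22096857  0.04316208] [ 0.55312581 -0.19900134  0.0545296 ] [ 0.5364662  -0.2312731   0.02518014]
[ 0.563 -0.154  0.231] -> [ 47.4 -33.5  -0. ]
[ 0.563 -0.154  0.055] -> [ 47.4 -33.4  17.6]
```

```bash
python3 -m crank '[[4,-2.8,0,0,0,0],[8,-5.6,0,0,0,0],[12,-8.4,0,0,0,0],[16,-11.2,0,0,0,0],[20,-14,0,0,0,0],[24,-16.8,0,0,0,0],[28,-19.6,0,0,0,0],[32,-22.4,0,0,0,0],[36,-25.2,0,0,0,0],[40,-28,0,0,0,0]]' 0 20
python3 -c "
from h import *
shifts([pol(.125,-95,.231),pol(.125,-95,.055)])"
```

```text
time: 1.1
eef_pos: [0.5129, -0.2294, 0.2309]
tcp_rot: [0.984, 0.176, -0.0, -0.0]
contact_force: [0.9, -0.6, 0.3]
opening: 0.002
finger_force: 0.0
[ 0.563 -0.154  0.231] -> [ 7.3 -5.4 -0. ]
[ 0.563 -0.154  0.055] -> [ 7.3 -5.4 17.6]
```

```bash
python3 -m crank '[[3.6,-2.7,0,0,0,0],[7.3,-5.4,0,0,0,0],[7.3,-5.4,4,0,0,0],[7.3,-5.4,8,0,0,0],[7.3,-5.4,11,0,0,0],[7.3,-5.4,13.5,0,0,0],[7.3,-5.4,15.5,0,0,0],[7.3,-5.4,17,0,0,0],[7.3,-5.4,17.6,0,0,0],[7.3,-5.4,17.6,0,0,0]]'
python3 -c "
from h import *
shifts([pol(.125,a,.055) for a in range(-90,75,5)])"
```

```text
time: 2.1
eef_pos: [0.5615, -0.1553, 0.0545]
tcp_rot: [0.984, 0.176, -0.001, -0.0]
contact_force: [0.3, 0.3, -0.4]
opening: 0.005
finger_force: 0.0
[ 0.574 -0.154  0.055] -> [ 1.2  0.3 -0. ]
[ 0.584 -0.154  0.055] -> [ 2.2  0.7 -0.1]
[ 0.595 -0.152  0.055] -> [ 3.3  0.9 -0.1]
[ 0.606 -0.15   0.055] -> [ 4.3  1.1 -0.1]
[ 0.616 -0.147  0.055] -> [ 5.4  1.1 -0.1]
[ 0.626 -0.143  0.055] -> [ 6.5  1.1 -0.1]
[ 0.636 -0.138  0.055] -> [ 7.6  0.9 -0.1]
[ 0.645 -0.132  0.055] -> [ 8.7  0.7 -0.1]
[ 0.654 -0.125  0.055] -> [ 9.7  0.4 -0.1]
[ 0.662 -0.118  0.055] -> [10.7 -0.  -0.1]
[ 0.669 -0.11   0.055] -> [11.7 -0.5 -0.1]
[ 0.676 -0.101  0.055] -> [12.6 -1.1 -0.1]
[ 0.682 -0.092  0.055] -> [13.5 -1.8 -0.1]
[ 0.687 -0.082  0.055] -> [14.3 -2.5 -0.1]
[ 0.691 -0.072  0.055] -> [15.  -3.3 -0.1]
[ 0.694 -0.062  0.055] -> [15.7 -4.2 -0.1]
[ 0.697 -0.051  0.055] -> [16.3 -5.1 -0.1]
[ 0.698 -0.04   0.055] -> [16.8 -6.  -0.1]
[ 0.698 -0.029  0.055] -> [17.2 -7.1 -0.1]
[ 0.698 -0.018  0.055] -> [17.6 -8.1 -0.1]
[ 0.697 -0.008  0.055] -> [17.8 -9.2 -0.1]
[0.694 0.003 0.055] -> [ 17.9 -10.2  -0.1]
[0.691 0.013 0.055] -> [ 18.  -11.3  -0.1]
[0.687 0.024 0.055] -> [ 18.  -12.4  -0.1]
[0.682 0.033 0.055] -> [ 17.8 -13.5  -0.1]
[0.676 0.042 0.055] -> [ 17.6 -14.6  -0.1]
[0.669 0.051 0.055] -> [ 17.3 -15.6  -0. ]
[0.662 0.059 0.055] -> [ 16.9 -16.6  -0. ]
[0.654 0.066 0.055] -> [ 16.4 -17.6  -0. ]
[0.645 0.073 0.055] -> [ 15.8 -18.5  -0. ]
[0.636 0.079 0.055] -> [ 15.1 -19.4  -0. ]
[0.626 0.084 0.055] -> [ 14.4 -20.2  -0. ]
[0.616 0.088 0.055] -> [ 13.6 -20.9  -0. ]
```

```bash
python3 -m crank '[[1.2,0.3,0,0,0,0],[2.2,0.7,0,0,0,0],[3.3,0.9,0,0,0,0],[4.3,1.1,0,0,0,0],[5.4,1.1,0,0,0,0],[6.5,1.1,0,0,0,0],[7.6,0.9,0,0,0,0],[8.7,0.7,0,0,0,0],[9.7,0.4,0,0,0,0],[10.7,0,0,0,0,0]]'
python3 -m crank '[[1,-0.5,0,0,0,0],[1.9,-1.1,0,0,0,0],[2.8,-1.8,0,0,0,0],[3.6,-2.5,0,0,0,0],[4.3,-3.3,0,0,0,0],[5,-4.2,0,0,0,0],[5.6,-5.1,0,0,0,0],[6.1,-6,0,0,0,0],[6.5,-7.1,0,0,0,0],[6.9,-8.1,0,0,0,0]]'
python3 - <<'E'
from h import *
p,d,K,o,M=cam("top");cv2.imwrite("pics/t1.png",p[80:280,200:420].repeat(2,0).repeat(2,1))
shifts([pol(.125,a,.055) for a in range(10,75,5)])
E
```

```text
time: 3.1
eef_pos: [0.6628, -0.1176, 0.0551]
tcp_rot: [0.984, 0.177, -0.0, -0.0]
contact_force: [-0.9, -1.0, 0.2]
opening: 0.0
finger_force: 0.7
time: 4.1
eef_pos: [0.6989, -0.0173, 0.0554]
tcp_rot: [0.984, 0.176, 0.0, -0.0]
contact_force: [-0.3, -1.6, 0.2]
opening: 0.001
finger_force: 0.6
[ 0.697 -0.008  0.055] -> [ 0.1 -0.8  0. ]
[0.694 0.003 0.055] -> [ 0.2 -1.9  0. ]
[0.691 0.013 0.055] -> [ 0.3 -3.   0. ]
[0.687 0.024 0.055] -> [ 0.2 -4.1  0. ]
[0.682 0.033 0.055] -> [ 0.1 -5.2  0. ]
[0.676 0.042 0.055] -> [-0.1 -6.2  0. ]
[0.669 0.051 0.055] -> [-0.5 -7.3  0. ]
[0.662 0.059 0.055] -> [-0.9 -8.3  0. ]
[0.654 0.066 0.055] -> [-1.4 -9.2  0. ]
[0.645 0.073 0.055] -> [ -1.9 -10.2   0. ]
[0.636 0.079 0.055] -> [ -2.6 -11.    0. ]
[0.626 0.084 0.055] -> [ -3.3 -11.8   0. ]
[0.616 0.088 0.055] -> [ -4.1 -12.6   0. ]
```

View pics/t1.png

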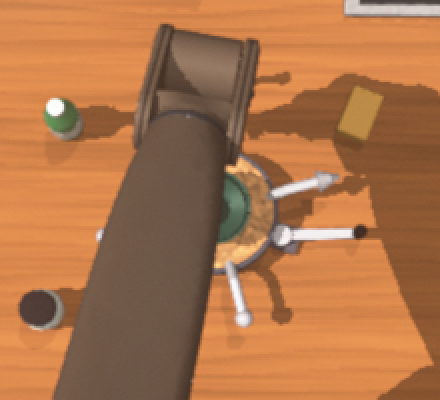

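The turntable follows, and the pointer cone is now at crop (335,180), about -78°. Contact is good, so I continue.

```bash
python3 -m crank '[[0.1,-0.8,0,0,0,0],[0.2,-1.9,0,0,0,0],[0.3,-3,0,0,0,0],[0.2,-4.1,0,0,0,0],[0.1,-5.2,0,0,0,0],[-0.1,-6.2,0,0,0,0],[-0.5,-7.3,0,0,0,0],[-0.9,-8.3,0,0,0,0],[-1.4,-9.2,0,0,0,0],[-1.4,-9.2,0,0,0,0]]'
cat >> h.py <<'E'
def arms(name):
    p,d,K,o,M=cam(name);P=cloud(d,K,o,M);x=P[...,0]-C[0];y=P[...,1]-C[1]
    rr=np.hypot(x,y);aa=np.degrees(np.arctan2(y,x))
    m=(rr>.1)&(rr<.14)&(P[...,2]>.060)&(P[...,2]<.078)
    h=np.histogram(aa[m],72,(-180,180))[0]; print(name,[(int(-180+5*i),int(n)) for i,n in enumerate(h) if n>5])
    n,l,s,c=cv2.connectedComponentsWithStats(m.astype(np.uint8))
    for i in range(1,n):
        if s[i,4]>20: print("  comp",s[i,4],np.median(aa[l==i]).round(1),c[i].round())
    w=(rr>.17)&(rr<.21)&(P[...,2]>.07)&(P[...,2]<.095)&(abs(aa+9)<8);print("  post",w.sum(),np.median(aa[w]).round(1) if w.any() else 0)
    return p,P
E
python3 - <<'E'
from h import *
for n in("top","scene"):
    p,P=arms(n)
p=p[120:300,220:420];cv2.imwrite("pics/s1.png",cv2.resize(p,None,fx=3,fy=3,interpolation=2))
shifts([pol(.125,a,.055) for a in range(50,80,5)])
E
```

```text
time: 5.15
eef_pos: [0.6524, 0.0646, 0.055]
tcp_rot: [0.984, 0.177, -0.001, -0.001]
contact_force: [0.4, 0.2, -0.4]
opening: -0.004
finger_force: 0.0
top [(-125, 27), (-120, 53), (-35, 30), (-30, 50), (145, 17), (150, 63)]
  comp 80 -29.0 [330. 145.]
  comp 80 -118.9 [348. 206.]
  comp 82 151.9 [286. 224.]
  post 35 -9.2
scene [(-120, 28), (-115, 19), (-30, 31), (-25, 9), (40, 17), (45, 10), (145, 19), (150, 15)]
  comp 33 149.9 [334. 174.]
  comp 51 -115.5 [289. 191.]
  comp 38 45.6 [358. 214.]
  comp 42 -26.8 [313. 226.]
  post 29 -8.4
[0.654 0.066 0.055] -> [ 0.1 -0.3  0. ]
[0.645 0.073 0.055] -> [-0.4 -1.2  0. ]
[0.636 0.079 0.055] -> [-1.1 -2.   0. ]
[0.626 0.084 0.055] -> [-1.8 -2.9  0. ]
[0.616 0.088 0.055] -> [-2.6 -3.6  0. ]
[0.606 0.091 0.055] -> [-3.5 -4.3  0. ]
```

View pics/s1.png

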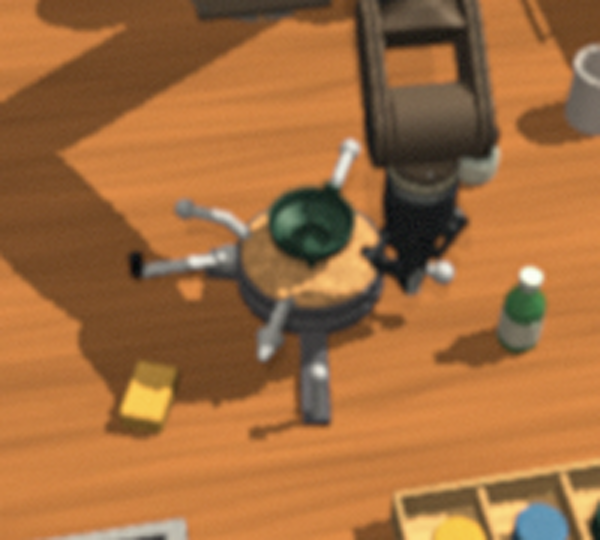

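The pointer is at -29° and the post at -9.2°, so about 19.5° remain. I push 17° and remeasure.

```bash
python3 -m crank '[[-0.4,-1.2,0,0,0,0],[-1.1,-2,0,0,0,0],[-1.8,-2.9,0,0,0,0],[-2.0,-3.1,0,0,0,0],[-2,-3.1,0,0,0,0]]'
python3 - <<'E'
from h import *
for n in("top","scene"): arms(n)
print(np.degrees(np.arctan2(*(np.array(ctrl.get_state()["eef_pos"])[:2]-C)[::-1])))
shifts([pol(.125,a,.055) for a in range(66,78,2)])
E
```

```text
time: 5.75
eef_pos: [0.6232, 0.0859, 0.0551]
tcp_rot: [0.984, 0.177, -0.001, -0.0]
contact_force: [-0.4, -0.2, 0.2]
opening: 0.002
finger_force: 0.0
top [(-110, 24), (-105, 55), (-20, 23), (-15, 55), (160, 16), (165, 62), (170, 6)]
  comp 79 -13.7 [318. 140.]
  comp 80 -103.7 [352. 194.]
  comp 84 167.1 [297. 228.]
  post 35 -9.2
scene [(-105, 24), (-100, 24), (-20, 9), (-15, 28), (-10, 9), (55, 7), (60, 20), (160, 10), (165, 23)]
  comp 32 166.2 [325. 173.]
  comp 49 -100.1 [287. 199.]
  comp 28 61.0 [360. 208.]
  comp 45 -12.5 [322. 227.]
  post 29 -8.4
66.16121860450713
[0.624 0.085 0.055] -> [-0.   0.1  0. ]
[0.62  0.087 0.055] -> [-0.3 -0.2  0. ]
[0.616 0.088 0.055] -> [-0.6 -0.5  0. ]
[0.612 0.09  0.055] -> [-1.  -0.8  0. ]
[0.608 0.091 0.055] -> [-1.3 -1.1  0. ]
[0.604 0.092 0.055] -> [-1.7 -1.3  0. ]
```

```bash
python3 -m crank '[[-0.3,-0.3,0,0,0,0],[-0.7,-0.6,0,0,0,0],[-0.7,-0.6,0,0,0,0],[-0.7,-0.6,0,0,0,0]]'
python3 - <<'E'
from h import *
for n in("top","scene"):arms(n)
E
```

```text
time: 6.25
eef_pos: [0.6153, 0.0885, 0.0552]
tcp_rot: [0.984, 0.176, -0.0, -0.0]
contact_force: [-0.2, 0.3, -0.8]
opening: 0.0
finger_force: 0.0
top [(-105, 42), (-100, 38), (-15, 41), (-10, 37), (165, 34), (170, 46)]
  comp 78 -10.2 [316. 139.]
  comp 80 -100.2 [352. 192.]
  comp 80 170.6 [300. 229.]
  post 35 -9.2
scene [(-100, 39), (-95, 9), (-15, 13), (-10, 27), (60, 8), (65, 17), (165, 16), (170, 20)]
  comp 36 170.8 [322. 173.]
  comp 50 -96.6 [287. 200.]
  comp 28 65.8 [361. 206.]
  comp 40 -9.4 [324. 227.]
  post 29 -8.4
```

The pointer is within about 1° (1–3 mm) of the post. I back the finger off and lift.

```bash
python3 -m crank '[[0.7,0.6,0,0,0,0],[1.4,1.3,0,0,0,0],[1.4,1.3,-2,0,0,0],[1.4,1.3,-5,0,0,0],[1.4,1.3,-9,0,0,0],[1.4,1.3,-12,0,0,0]]'
python3 - <<'E'
from h import *
p,P=arms("top")
rr=np.hypot(P[...,0]-C[0],P[...,1]-C[1])
w=(rr>.16)&(rr<.26)&(P[...,1]<-.205)&(P[...,1]>-.25)&(abs(P[...,0]-.545)<.04)&(P[...,2]>.04)&(P[...,2]<.06)
q=P[w];print("knob",w.sum(),q.mean(0),q.max(0),q.min(0));print(ctrl.get_state()["qpos"])
pin=np.array(pol(.095,-109.2,.03));print(pin)
def k(a,off): 
    t=np.radians(-109.2+22.9)-a; u=np.array([np.cos(t),np.sin(t),0]); return pin+.108*u+off*np.array([-u[1],u[0],0])
shifts([k(0,.045)*[1,1,0]+[0,0,.175]])
for a in np.arange(0,.9,.1): print(a,k(a,0).round(3))
E
```

```text
time: 6.95
eef_pos: [0.6348, 0.0805, 0.1779]
tcp_rot: [0.984, 0.176, 0.001, 0.0]
contact_force: [1.1, -0.2, 0.2]
opening: 0.001
finger_force: 0.0
top [(-105, 41), (-100, 38), (-15, 42), (-10, 37), (165, 33), (170, 50)]
  comp 78 -10.2 [316. 140.]
  comp 79 -100.2 [353. 192.]
  comp 83 170.7 [300. 229.]
  post 35 -9.2
knob 35 [ 0.54481077 -0.22382363  0.04808455] [ 0.55263908 -0.21601566  0.05427464] [ 0.53857312 -0.23164421  0.04039324]
[-3.19157350e-02  2.50460570e-01  1.70866757e+00  1.21529546e-05
  1.17011132e+00  1.18438284e+00]
[ 0.54225767 -0.11901576  0.03      ]
[ 0.594 -0.224  0.175] -> [-14.7  27.    0.9]
0.0 [ 0.549 -0.227  0.03 ]
0.1 [ 0.538 -0.227  0.03 ]
0.2 [ 0.528 -0.226  0.03 ]
0.30000000000000004 [ 0.517 -0.224  0.03 ]
0.4 [ 0.507 -0.221  0.03 ]
0.5 [ 0.497 -0.217  0.03 ]
0.6000000000000001 [ 0.487 -0.212  0.03 ]
0.7000000000000001 [ 0.478 -0.206  0.03 ]
0.8 [ 0.47  -0.199  0.03 ]
```

```bash
python3 -m crank '[[-1.5,2.7,0,0,0,-0.12],[-2.9,5.4,0,0,0,-0.24],[-4.4,8.1,0,0,0,-0.37],[-5.9,10.8,0,0,0,-0.49],[-7.4,13.5,0,0,0,-0.61],[-8.8,16.2,0,0,0,-0.73],[-10.3,18.9,0,0,0,-0.85],[-11.8,21.6,0,0,0,-0.98],[-13.2,24.3,0,0,0,-1.1],[-14.7,27,0,0,0,-1.22]]'
python3 - <<'E'
from h import *
print(R.from_quat(ctrl.get_state()["tcp_rot"]).as_matrix().round(2))
shifts([[.594,-.228,.17],[.594,-.228,.032],[.575,-.228,.032],[.55,-.23,.032]])
E
```

```text
time: 8.0
eef_pos: [0.5895, -0.2252, 0.1754]
tcp_rot: [0.704, 0.71, 0.0, 0.0]
contact_force: [0.0, -0.6, 0.7]
opening: 0.001
finger_force: 0.0
[[-0.01  1.    0.  ]
 [ 1.    0.01 -0.  ]
 [-0.    0.   -1.  ]]
[ 0.594 -0.228  0.17 ] -> [-0.3  0.4  0.5]
[ 0.594 -0.228  0.032] -> [-0.3  0.4 14.3]
[ 0.575 -0.228  0.032] -> [-0.3 -1.5 14.3]
[ 0.55  -0.23   0.032] -> [-0.4 -4.  14.3]
```

```bash
python3 -m crank '[[-0.3,0.4,3,0,0,0],[-0.3,0.4,7,0,0,0],[-0.3,0.4,10.5,0,0,0],[-0.3,0.4,12.8,0,0,0],[-0.3,0.4,14,0,0,0],[-0.3,0.4,14.2,0,0,0],[-0.3,0.4,14.2,0,0,0]]'
python3 - <<'E'
from h import *
p,P=arms("scene");p=p[120:300,220:420];cv2.imwrite("pics/s2.png",cv2.resize(p,None,fx=3,fy=3,interpolation=2))
E
```

```text
time: 8.7
eef_pos: [0.5941, -0.2268, 0.0341]
tcp_rot: [0.706, 0.708, 0.0, 0.001]
contact_force: [-0.2, 0.3, 1.1]
opening: -0.001
finger_force: 0.0
scene [(-100, 43), (-95, 7), (-15, 13), (-10, 28), (75, 40), (80, 11), (165, 17), (170, 15)]
  comp 32 169.3 [323. 173.]
  comp 51 -96.7 [287. 200.]
  comp 53 77.6 [359. 200.]
  comp 41 -9.4 [324. 227.]
  post 29 -8.4
```

View pics/s2.png

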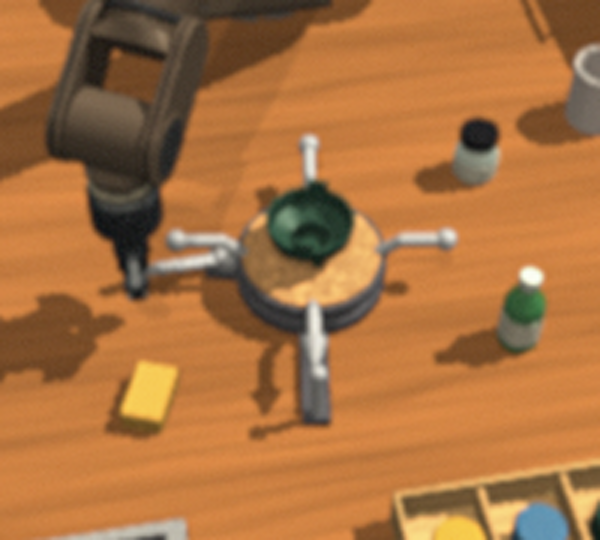

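The picture shows the pointer (crop 315,330) lined up on the post (318,372), and the finger beside the knob on its +x side (135,290). Now I push the brake.

```bash
python3 -m crank '[[-0.1,-1,0,0,0,0],[-0.2,-2,0,0,0,0],[-0.2,-3,0,0,0,0],[-0.1,-4,0,0,0,0],[0,-5,0,0,0,0],[0.3,-6,0,0,0,0],[0.6,-7,0,0,0,0],[1.0,-8,0,0,0,0],[1.4,-8.8,0,0,0,0],[1.7,-9.4,0,0,0,0]]'
cat >> h.py <<'E'
def knob(name):
    p,P=arms(name);pin=np.array(pol(.095,-109.2,.03))[:2]
    hsv=cv2.cvtColor(p,cv2.COLOR_BGR2HSV)
    e=P[...,:2]-pin;r=np.hypot(e[...,0],e[...,1]);t=np.arctan2(e[...,1],e[...,0])
    w=(r>.03)&(r<.085)&(P[...,2]>.017)&(P[...,2]<.03)&(t<-1.2)&(t>-2.6)
    print("  lever",w.sum(),"brake",np.radians(-86.3)-np.median(t[w]) if w.any() else None);return p
E
python3 -c "
from h import *
knob('top');knob('scene')"
```

```text
time: 9.75
eef_pos: [0.4984, -0.2088, 0.0332]
tcp_rot: [0.706, 0.709, 0.0, -0.0]
contact_force: [2.3, 0.1, -0.3]
opening: -0.004
finger_force: 0.6
top [(-105, 44), (-100, 34), (-15, 41), (-10, 36), (75, 31), (80, 47), (165, 33), (170, 49)]
  comp 77 -10.3 [316. 140.]
  comp 78 80.7 [263. 176.]
  comp 78 -100.2 [352. 192.]
  comp 82 170.6 [300. 228.]
  post 35 -9.2
  lever 38 brake 0.7713406859042702
scene [(-100, 42), (-95, 8), (-15, 13), (-10, 26), (75, 39), (80, 10), (165, 16), (170, 18)]
  comp 33 170.8 [322. 172.]
  comp 52 -96.3 [287. 200.]
  comp 53 77.4 [359. 200.]
  comp 39 -9.4 [324. 227.]
  post 29 -8.5
  lever 16 brake 0.7699178474851682
```

```bash
python3 -m crank '[[0.2,-0.4,0,0,0,0],[0.3,-0.7,0,0,0,0],[0.3,-0.7,0,0,0,0],[0.3,-0.7,0,0,0,0]]'
python3 -c "
from h import *
knob('top');knob('scene')"
```

```text
time: 10.25
eef_pos: [0.4945, -0.2075, 0.0339]
tcp_rot: [0.706, 0.708, 0.001, 0.003]
contact_force: [6.9, -0.8, -3.0]
opening: 0.003
finger_force: 3.2
top [(-105, 40), (-100, 39), (-15, 40), (-10, 38), (75, 31), (80, 48), (165, 31), (170, 50)]
  comp 78 -10.1 [316. 139.]
  comp 79 80.8 [263. 176.]
  comp 79 -100.3 [352. 192.]
  comp 81 170.7 [300. 228.]
  post 37 -9.2
  lever 41 brake 0.7980385570400235
scene [(-100, 40), (-95, 10), (-15, 12), (-10, 27), (75, 45), (80, 12), (165, 19), (170, 20)]
  comp 39 170.8 [322. 172.]
  comp 50 -96.3 [287. 200.]
  comp 58 76.9 [360. 200.]
  comp 39 -9.3 [324. 227.]
  post 32 -8.4
  lever 18 brake 0.7886922750520129
```

The force has risen to 7 N and the lever reads 0.80, so it is on its stop. I back off and lift.

```bash
python3 -m crank '[[-0.4,1.2,0,0,0,0],[-1,2.5,0,0,0,0],[-1.2,2.5,-3,0,0,0],[-1.2,2.5,-7,0,0,0],[-1.2,2.5,-12,0,0,0],[-6,2.5,-14,0,0,0],[-10,2.5,-14,0,0,0],[-10,2.5,-14,0,0,0],[-10,2.5,-14,0,0,0]]'
python3 - <<'E'
from h import *
p=knob("top");knob("scene");p=p[80:280,200:420];cv2.imwrite("pics/t3.png",cv2.resize(p,None,fx=2.7,fy=2.7))
E
```

```text
time: 11.25
eef_pos: [0.5169, -0.307, 0.1727]
tcp_rot: [0.706, 0.708, -0.0, -0.001]
contact_force: [0.1, 0.4, 0.1]
opening: 0.002
finger_force: 0.0
top [(-105, 42), (-100, 39), (-15, 43), (-10, 40), (75, 29), (80, 48), (165, 34), (170, 49)]
  comp 85 -10.1 [316. 139.]
  comp 77 80.8 [263. 176.]
  comp 81 -100.1 [352. 192.]
  comp 83 170.7 [300. 229.]
  post 35 -9.2
  lever 105 brake 0.7902655893514119
scene [(-100, 41), (-95, 7), (-15, 13), (-10, 28), (75, 44), (80, 9), (165, 16), (170, 16)]
  comp 32 170.0 [322. 173.]
  comp 49 -96.1 [287. 200.]
  comp 55 77.5 [359. 200.]
  comp 41 -9.4 [324. 227.]
  post 30 -8.4
  lever 21 brake 0.7770247672342774
```

View pics/t3.png

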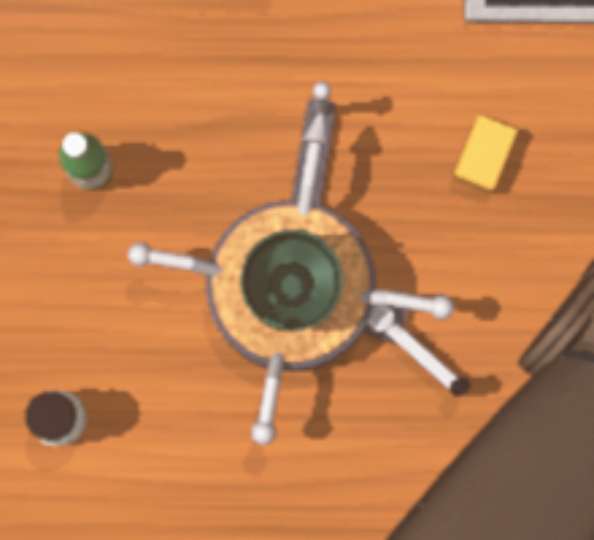

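The pointer (318,115) is on the post (320,92), the knob is home at (458,387), and the bowl is centred with the robot clear.

```bash
python3 -c "
from plant import ctrl
print(ctrl.sign_off())"
```

```text
the job is handed in; nothing more can be done
None
```

The job is handed in: by the camera the pointer rests about 1° (roughly 3 mm) from the index mark, the brake lever is home at about 0.79 rad, the bowl is still centred, and the robot is clear; the hand-in returned no verdict.

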